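Load a bench rocker evenly

TASK

Load the small bench rocker: stand the two matching small bottles upright on its tilting tray, one on each of the two round rubber pads, so that the tray stays level when you let go. Set them down without dropping or tipping them over, and leave the larger, taller bottle where it stands.

Things in the scene. Friction and masses are not known exactly. Their poses are not given: they have to be found in the camera images.
- rocker: Bench rocker, fixed to the worktop: white base 100 x 150 mm, 45 mm high, with the tray pivoting above it. Origin: centre of the underside, on the worktop. Its y axis runs along the tray's long side (to the left pad), its x axis is along the pivot, which lies 75 mm above the worktop.
- tray (a joint): Tilt of the tray in rad: 0 = level, positive = left (+y) end up, stops at -0.15 and +0.15. It swings freely on a soft centring spring (0.7 N m/rad, damped): empty it rests level, one bottle alone on a pad tips it to the stop (that pad sinks 13 mm, the other rises 13 mm), both bottles centred on their pads bring it level again.
- pad_left (a point): Centre, on the tray floor, of the black round pad (74 mm diameter, flush) at the left end of the tray (rocker's +y), 85 mm from the pivot. The tray is aluminium, 110 mm (x) by 260 mm (y), rim 8 mm high; its floor is 11 mm above the pivot, 86 mm above the worktop when level. The point moves with the tray; z is the tray's normal, y along the tray.
- pad_right (a point): The same for the pad at the right end (rocker's -y), 85 mm from the pivot.
- bottle_a: Small brown screw-cap bottle with a red cap, one of a matching pair: round, 48 mm diameter, 92 mm high in all, straight wall up to about 70 mm, then shoulder and a 30 mm cap; 0.15 kg, the pair alike within a few percent. Origin: centre of its underside, z up along the bottle.
- bottle_b: The other small bottle of the pair, the same in every way.
- tall_bottle: Larger white screw-cap bottle, 56 mm diameter, 110 mm high, standing among the small ones; a bystander. Origin: centre of its underside. The three bottles stand on the worktop to the right of the rocker, in any order.
Mind the look-alikes: they are no part of the job. What is shaped like the bottle_b but pink or turquoise is not meant.

How it is judged (in metres and radians):
At the end, for the whole second after the job is handed in: One small bottle stands on each pad (centre of its underside within 25 mm of the pad's centre), upright within 0.12 rad and at rest, the tray is level within 0.06 rad, and the taller bottle is within 30 mm of where it stood (((distance between bottle_a and pad_left below 0.025 m and distance between bottle_b and pad_right below 0.025 m) or (distance between bottle_a and pad_right below 0.025 m and distance between bottle_b and pad_left below 0.025 m)) and value of joint tray between -0.06 and 0.06 rad and angle between each of bottle_a, bottle_b's own z axis and vertical below 0.12 rad and linear speed of each of bottle_a, bottle_b below 0.02 m/s and distance of tall_bottle from where it was at the start of the episode below 0.03 m); the robot touches nothing.
It fails at once if a small bottle is dropped (falls free faster than 0.5 m/s, about 13 mm of fall) ((contact force between bottle_a and anything else below 0.02 N and linear speed of bottle_a above 0.5 m/s) or (contact force between bottle_b and anything else below 0.02 N and linear speed of bottle_b above 0.5 m/s)).
It fails at once if a bottle is tipped over (more than 0.6 rad) (angle between any of bottle_a, bottle_b, tall_bottle's own z axis and vertical above 0.6 rad).
It fails at once if the taller bottle is moved by more than 30 mm (distance of tall_bottle from where it was at the start of the episode above 0.03 m).
It also fails if it takes over 61 s, if anything falls off the work surface, if the arm or the gripper's body presses on something with over 40 N, if the wrist force passes 120 N, or if a joint passes its speed limit or range.

ROBOT

A 6-joint arm with a two-finger parallel gripper is mounted at the origin on a cart in front of the work surface, level with it; the furniture and walls round the work are solid. World frame = base frame: x ahead of the robot, y to its left, z up, the work surface at z = 0. Lengths are in m, angles in degrees, forces in N, time in s.
With the tool pointing down it reaches from about 0.3 to 0.85 m from the base axis. Payload 5.4 kg.
Tool frame: the origin (TCP) lies at the very end of the fingers, on their centre line; the grasp point (between the pads) lies 19 mm behind it; z points along the fingers, y is the line along which they close (so a half turn about z gives the same grasp; the last joint's range is limited). The gripper opens to 85 mm and grips with 20 to 120 N. Pads are 22 mm wide; open, the fingers measure 114 mm over their backs; the gripper's body (76 mm by 85 mm) begins 54 mm behind the grasp point. The pads swing forward as they close: fully open they stand 13 mm farther back than shut.
Start: joints at [60.384, 9.076, 91.501, -0, 79.423, -12.038], TCP at [0.174, 0.548, 0.231] pointing down, gripper open.
Joint ranges: [-166.64, 166.64], [-54.1, 131.32], [10.49, 154.53], [-73.88, 253.88], [9.74, 151.15], [-171.62, 171.62]. Speed limits (degrees/s): [147.25, 147.25, 180, 180, 180, 180].

INTERFACE

Orientations are given as [roll, pitch, yaw] about the fixed x, y, z axes, in that order (R = Rz(yaw) Ry(pitch) Rx(roll)).
In Python, from station import sensors, viewer, job_done gives the robot as it stands.
- The arm moves only by the tool drive_tool, never from a script. Its argument "rows" is one flat list of numbers, 4 for each row, row after row: the shift along the tool's x, y, z in m, then the turn about the tool's z in degrees. A call has 1 to 10 rows; each row is the pose to reach, as a shift and turn from the pose commanded when the call began, along the tool's axes at that moment; what a row does not reach only later rows make up. A row lasts 1/10 s, in which the tool goes at most 50 mm and 8.59 degrees, less where a joint would pass 70% of its speed; a pose out of reach is approached as far as the arm can. A call with a gripper value outside its range is refused whole. "jaw" is the opening, from 0 (shut) to 1 (fully open), set as the call begins (left out, the last holds). The fingers move at their own pace and stop on an object; "grip_force" is the grip in N (left out, the last holds). Time passes only in rows, so rows that repeat a pose let the fingers close. It gives the time, the measured TCP pose, the force, the opening and the grip force at its end, in the units of the state.
- sensors.get_state(): the state, without advancing time (a new reading comes with each control period).
- viewer.read_camera(name): name is "scene" or "top"; returns the picture (480x640x3 uint8, red, green, blue); there is no depth.
- viewer.get_calibration(name): a dict with "fx", "fy", "cx", "cy" (pixels), "cam_to_world" (4x4, takes a point from camera to world coordinates). Camera axes: x right, y down, z forward; pixel columns grow to the right and rows downward; lengths in m; the calibration is good to about 2 mm. A picture is of the moment at which its call begins. get_calibration takes no time and is no camera call.
- job_done(): hands the job in; it is judged then, once.
The state is a dict: "t": time; "qpos": joint angles; "dq": joint speeds; "effort": joint torques, N m; "tcp_pos": TCP position; "ee_rot": TCP orientation; "wrist_force": force on the tool from outside, world axes, zero at the start; "ft_torque": the same for the moment, N m; "width": opening from 0.0 (shut) to 1.0 (fully open); "finger_force": force on a finger pad.
Only numpy, scipy, OpenCV 4.12 (cv2) and the standard library are available. Lean on these libraries where they do the work, as an engineer would, in place of code of your own. Each camera call takes 0.05 s, during which the arm holds its last target. There are 200 camera calls.

## Working session

There is one attempt and no reset: what is moved stays moved. The work goes in short steps, Python scripts to look and compute and a tool call to move; the robot and the scene stay as the last step left them, time stands still between calls to the robot, and variables do not carry over. Pictures are saved under pics/ and viewed, at most 10 in all, crops included, and the job is handed in when it is done.

Besides the shell and the picture viewer there is one more tool, called after "Request:" by a JSON object that holds its "api" and its "payload", one argument or row to a line. drive_tool: Moves the arm, as the interface text tells. Its arguments: {"type":"object","properties":{"rows":{"type":"array"},"jaw":{"type":"number"},"grip_force":{"type":"number"}},"required":["rows"]}

```bash
mkdir -p pics; python3 - <<'E'
from station import sensors, viewer
import cv2,numpy as np
for n in ("scene","top"):
    im=viewer.read_camera(n); cv2.imwrite(f"pics/{n}0.png",im[...,::-1])
    c=viewer.get_calibration(n); print(n,c["fx"],c["fy"],c["cx"],c["cy"]); print(np.round(c["cam_to_world"],4))
s=sensors.get_state(); print(s)
E
```

```text
scene 599.0128496066176 599.0128496066176 325.69310560906547 250.47985840313243
[[ 4.507e-01 -6.003e-01  6.607e-01 -2.183e-01]
 [-8.927e-01 -3.034e-01  3.333e-01 -3.224e-01]
 [ 3.000e-04 -7.400e-01 -6.726e-01  8.392e-01]
 [ 0.000e+00  0.000e+00  0.000e+00  1.000e+00]]
top 592.9382862761578 592.9382862761578 319.1597792605689 239.96392246543718
[[-1.2000e-03 -9.9940e-01  3.3700e-02  4.8540e-01]
 [-9.9950e-01  2.0000e-04 -3.2100e-02  6.8200e-02]
 [ 3.2100e-02 -3.3700e-02 -9.9890e-01  1.2015e+00]
 [ 0.0000e+00  0.0000e+00  0.0000e+00  1.0000e+00]]
{'t': 0.1, 'qpos': array([ 6.03845702e+01,  9.11183261e+00,  9.15653519e+01,  1.57254367e-04,
        7.94241187e+01, -1.20356163e+01]), 'dq': array([ 0.02129306, -0.10732127, -0.24825788, -0.01467645, -0.05965506,
        0.05765625]), 'effort': array([-2.88598749e-04, -3.96989143e+01, -3.32339144e+01, -2.02120946e-04,
        4.20114957e-03, -2.54878682e-05]), 'tcp_pos': array([0.17338926, 0.54765677, 0.23038454]), 'ee_rot': array([-1.79900956e+02, -2.12748322e-02,  1.62420139e+02]), 'wrist_force': array([ 0.76126594, -0.49625363,  0.40190191]), 'ft_torque': array([-0.04899287,  0.02149946, -0.0340822 ]), 'finger_force': 0.0, 'width': 0.9997036224001075}
```

View pics/scene0.png

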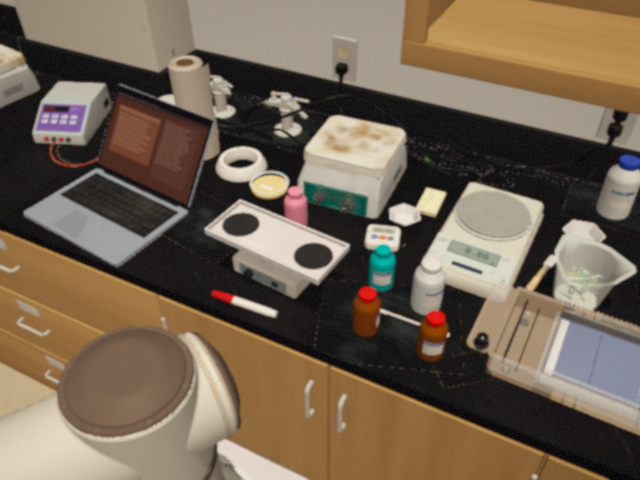

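View pics/top0.png

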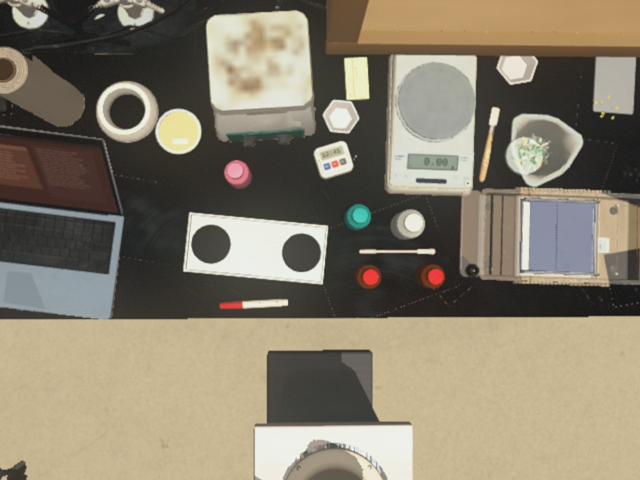

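The scene view shows both red-capped bottles at about (367,296) and (433,320), the tall white one at (428,270), turquoise at (383,255), and the pink one behind the rocker. In the top view the red caps are at (370,277) and (433,276), white at (408,223), and the pads at (211,244) and (300,252). I'll compute positions from these.

```bash
cat > h.py <<'E'
import cv2,numpy as np
from station import sensors, viewer
def ray(n,u,v,z):
    c=viewer.get_calibration(n); T=np.array(c["cam_to_world"])
    d=T[:3,:3]@[(u-c["cx"])/c["fx"],(v-c["cy"])/c["fy"],1]
    return T[:3,3]+d*(z-T[2,3])/d[2]
def blobs(m,lo=60,hi=4000):
    n,l,s,c=cv2.connectedComponentsWithStats(m.astype(np.uint8))
    return [(c[i],s[i]) for i in range(1,n) if lo<s[i,4]<hi]
def masks(im):
    h=cv2.cvtColor(im,cv2.COLOR_RGB2HSV).astype(int);H,S,V=h[...,0],h[...,1],h[...,2]
    return dict(red=((H<6)|(H>174))&(S>190)&(V>140), white=(S<40)&(V>150), black=(V<60), teal=(abs(H-87)<8)&(S>120)&(V>70))
E
python3 - <<'E'
from h import *
for n in ("top","scene"):
    im=cv2.imread(f"pics/{n}0.png")[...,::-1].copy(); M=masks(im)
    for k,z in (("red",.092),("teal",.092)):
        for c,s in blobs(M[k]): print(n,k,np.round(c),s[2:],np.round(ray(n,*c,z),4))
    if n=="top":
        for c,s in blobs(M["black"][190:300,180:335]):
            print("pad",c+[180,190],s,np.round(ray(n,c[0]+180,c[1]+190,.086),4))
        for c,s in blobs(M["white"][200:245,385:430]): print("tall",s,np.round(ray(n,c[0]+385,c[1]+200,.11),4))
E
```

```text
top red [436. 276.] [ 16  16 176] [ 0.4549 -0.1865  0.092 ]
top red [370. 273.] [15  8 63] [ 0.4611 -0.0619  0.092 ]
top teal [358. 216.] [ 25  25 483] [ 0.5678 -0.0411  0.092 ]
tall [ 12  10  28  28 595] [ 0.5531 -0.1367  0.11  ]
scene red [367. 294.] [ 18  17 222] [ 0.4488 -0.0657  0.092 ]
scene red [222. 295.] [ 21  13 140] [0.3333 0.1549 0.092 ]
scene red [436. 318.] [ 19  16 224] [ 0.4489 -0.1894  0.092 ]
scene teal [310. 191.] [ 13  20 153] [0.6654 0.16   0.092 ]
scene teal [331. 199.] [ 24  19 226] [0.6623 0.1086 0.092 ]
scene teal [360. 205.] [ 15  20 200] [0.6687 0.0482 0.092 ]
scene teal [382. 265.] [ 27  47 758] [ 0.5271 -0.0601  0.092 ]
```

```bash
python3 - <<'E'
from h import *
for n in ("top","scene"):
    im=cv2.imread(f"pics/{n}0.png")[...,::-1].copy()
    h=cv2.cvtColor(im,cv2.COLOR_RGB2HSV).astype(int);H,S,V=h[...,0],h[...,1],h[...,2]
    for c,s in blobs(((H<8)|(H>172))&(S>150)&(V>110),100): 
        u,v,w,hh=s[:4]; print(n,"red",np.round(c,1),s,np.round(ray(n,*c,.092),4),np.round(ray(n,u+(w-1)/2,v+(w-1)/2 if n=="scene" else v+(hh-1)/2,.092),4))
    g=cv2.GaussianBlur(im,(3,3),0).max(2)
    for c,s in blobs(g<110,300,3000):
        if s[4]/(s[2]*s[3])>.7 : print(n,"dark",np.round(c,1),s,np.round(ray(n,*c,.086),4))
E
```

```text
top red [370.2 276.9] [362 269  17  17 226] [ 0.4536 -0.0631  0.092 ] [ 0.4534 -0.0627  0.092 ]
top red [435.3 276.2] [427 268  17  17 224] [ 0.4546 -0.186   0.092 ] [ 0.455  -0.1854  0.092 ]
top red [231.1 305. ] [219 301  23   8 153] [0.402  0.1964 0.092 ] [0.4029 0.1984 0.092 ]
top dark [126.2 110.8] [109  94  36  35 980] [0.7658 0.3945 0.086 ]
top dark [210.5 243.6] [ 192  225   38   38 1113] [0.5162 0.2359 0.086 ]
top dark [301.1 252.3] [ 283  234   37   37 1088] [0.4999 0.0664 0.086 ]
top dark [334.8 474.9] [310 469  51  11 406] [0.0857 0.0038 0.086 ]
scene red [367.  294.1] [358 286  19  17 252] [ 0.4483 -0.0655  0.092 ] [ 0.4463 -0.0665  0.092 ]
scene red [222.1 295.6] [211 290  23  14 170] [0.3332 0.1545 0.092 ] [0.3225 0.1475 0.092 ]
scene red [435.6 318.4] [426 310  20  18 262] [ 0.4488 -0.1889  0.092 ] [ 0.4464 -0.1896  0.092 ]
scene dark [240.4 224.2] [223 214  36  22 598] [0.5145 0.235  0.086 ]
scene dark [313.  255.6] [295 244  37  25 720] [0.4983 0.0654 0.086 ]
```

Request:
{"api": "drive_tool", "payload": {
  "rows": [-0.01,-0.011,0,6,-0.032,-0.035,0,14,-0.061,-0.067,0,22,-0.093,-0.103,0,30,-0.125,-0.138,0,38,-0.157,-0.173,0,46,-0.189,-0.209,0,54,-0.221,-0.244,0,62,-0.253,-0.28,0,70,-0.28,-0.31,0,78],
  "jaw": 1
}}

```text
t: 1.1
tcp_pos: [0.3473, 0.1659, 0.2311]
ee_rot: [180.0, 0.0, 84.1]
wrist_force: [1.8, 0.5, 0.3]
width: 0.998
finger_force: 0.0
```

```bash
cat >> h.py <<'E'
def togo(x,y):
    s=sensors.get_state(); p=s["tcp_pos"]; a=np.radians(s["ee_rot"][2]); d=np.array([x,y])-p[:2]
    print("t",round(s["t"],2),"tcp",np.round(p,4),"rot",np.round(s["ee_rot"],1),"shift x,y",np.round([np.cos(a)*d[0]+np.sin(a)*d[1], np.sin(a)*d[0]-np.cos(a)*d[1]],4),"F",np.round(s["wrist_force"],1),s["width"],s["finger_force"])
E
python3 -c "
from h import *
togo(.454,-.063)"
```

```text
t 1.1 tcp [0.3473 0.1659 0.2311] rot [180.    0.   84.1] shift x,y [-0.2166  0.1299] F [1.8 0.5 0.3] 0.9978717507284824 0.0
```

Request:
{"api": "drive_tool", "payload": {
  "rows": [-0.012,0.007,0.002,0,-0.04,0.024,0.01,0,-0.075,0.045,0.02,0,-0.11,0.066,0.032,0,-0.145,0.087,0.044,0,-0.175,0.105,0.055,0,-0.198,0.119,0.064,0,-0.211,0.127,0.07,0,-0.217,0.13,0.075,0,-0.217,0.13,0.075,0]
}}

```text
t: 2.1
tcp_pos: [0.4546, -0.0606, 0.1553]
ee_rot: [-179.9, -0.0, 84.4]
wrist_force: [0.3, -0.5, -0.3]
width: 1.005
finger_force: 0.0
```

```bash
python3 -c "
from h import *
togo(.454,-.063)
cv2.imwrite('pics/s1.png',viewer.read_camera('scene')[150:400,230:530,::-1].repeat(2,0).repeat(2,1))"
```

```text
t 2.1 tcp [ 0.4546 -0.0606  0.1553] rot [-179.9   -0.    84.4] shift x,y [-0.0024 -0.0004] F [ 0.3 -0.5 -0.3] 1.0053594668991117 0.0
```

View pics/s1.png

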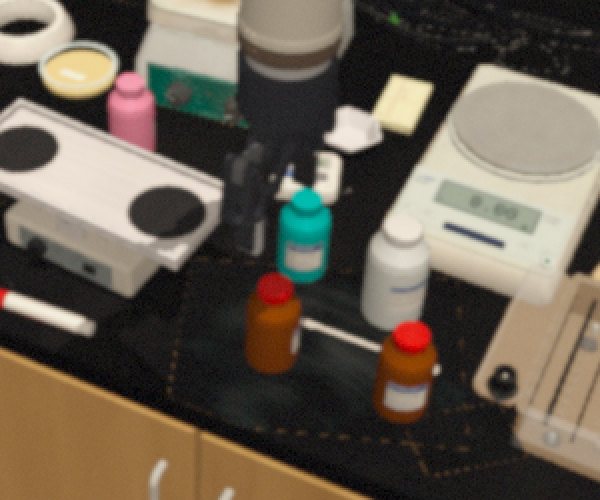

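The open gripper straddles bottle A from above: its cap is at crop (275,287), one finger is at (250,240), and the other lies behind. The way down is clear.

Request:
{"api": "drive_tool", "payload": {
  "rows": [-0.001,0,0.01,0,-0.002,0,0.03,0,-0.002,0,0.052,0,-0.002,0,0.074,0,-0.002,0,0.094,0,-0.002,0,0.108,0,-0.002,0,0.117,0,-0.002,0,0.122,0,-0.002,0,0.122,0]
}}

```text
t: 3.05
tcp_pos: [0.4548, -0.0622, 0.034]
ee_rot: [-180.0, -0.0, 84.5]
wrist_force: [0.6, -0.4, -0.3]
width: 1.0
finger_force: 0.0
```

Request:
{"api": "drive_tool", "payload": {
  "rows": [0,0,0,0,0,0,0,0,0,0,0,0,0,0,0,0,0,0,0,0,0,0,0,0,0,0,0,0,0,0,0,0,0,0,0,0,0,0,0,0],
  "jaw": 0.4,
  "grip_force": 25
}}

```text
t: 4.05
tcp_pos: [0.4552, -0.0627, 0.035]
ee_rot: [180.0, 0.0, 84.4]
wrist_force: [-3.4, -0.0, 5.3]
width: 0.538
finger_force: 25.4
```

Request:
{"api": "drive_tool", "payload": {
  "rows": [0,0,-0.004,0,0,0,-0.014,0,0,0,-0.03,0,0,0,-0.05,0,0,0,-0.07,0,0,0,-0.09,0,0,0,-0.11,0,0,0,-0.128,0,0,0,-0.138,0,0,0,-0.14,0]
}}

```text
t: 5.05
tcp_pos: [0.4559, -0.0629, 0.1759]
ee_rot: [179.8, 0.1, 84.4]
wrist_force: [0.2, -0.2, -0.8]
width: 0.537
finger_force: 26.2
```

```bash
python3 -c "
from h import *
togo(.516,.2357)"
```

```text
t 5.05 tcp [ 0.4559 -0.0629  0.1759] rot [1.798e+02 1.000e-01 8.440e+01] shift x,y [0.303  0.0308] F [ 0.2 -0.2 -0.8] 0.5369960989737917 26.18997684214264
```

Request:
{"api": "drive_tool", "payload": {
  "rows": [0.004,0.0004,0,0,0.014,0.0014,0,0,0.032,0.003,0,0,0.058,0.006,0,0,0.09,0.009,0,0,0.124,0.0125,0,0,0.158,0.016,0,0,0.192,0.0195,0,0,0.224,0.0225,0,0,0.252,0.0255,0,0]
}}

```text
t: 6.05
tcp_pos: [0.504, 0.1882, 0.1729]
ee_rot: [-179.9, 0.0, 84.5]
wrist_force: [0.9, 0.1, -0.3]
width: 0.537
finger_force: 26.2
```

Request:
{"api": "drive_tool", "payload": {
  "rows": [0.022,0.002,0,0,0.037,0.0038,0,0,0.046,0.0048,0,0,0.05,0.0052,0,0,0.051,0.0053,0,0,0.051,0.0053,0,0]
}}

```text
t: 6.65
tcp_pos: [0.5152, 0.2354, 0.1742]
ee_rot: [-180.0, 0.0, 84.4]
wrist_force: [-0.5, -0.6, -1.5]
width: 0.534
finger_force: 26.2
```

```bash
python3 -c "
from h import *
togo(.516,.2357)
cv2.imwrite('pics/s2.png',viewer.read_camera('scene')[60:360,130:430,::-1].repeat(2,0).repeat(2,1))"
```

```text
t 6.65 tcp [0.5152 0.2354 0.1742] rot [-180.     0.    84.4] shift x,y [0.0004 0.0008] F [-0.5 -0.6 -1.5] 0.5341299190013928 26.158423125743866
```

View pics/s2.png

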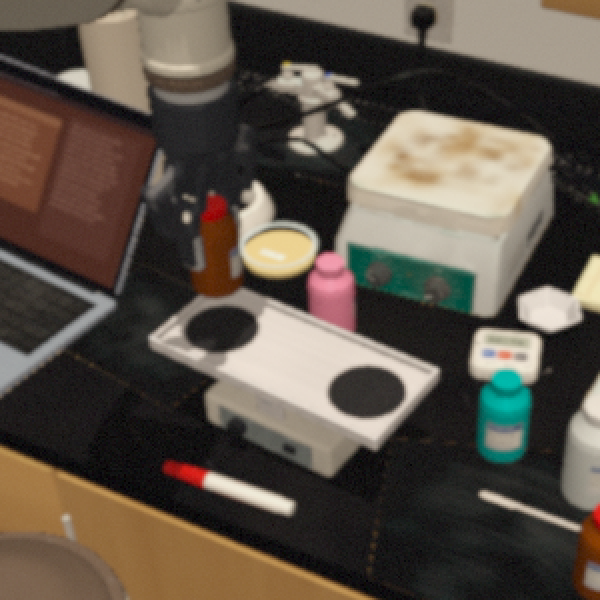

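Bottle A hangs upright over the left pad: bottle bottom at crop (215,290), pad at (222,327). Next I lower it slowly until the tray reaches its stop.

Request:
{"api": "drive_tool", "payload": {
  "rows": [0,0.001,0.004,0,0,0.001,0.012,0,0,0.001,0.022,0,0,0.001,0.032,0,0,0.001,0.04,0,0,0.001,0.046,0,0,0.001,0.05,0,0,0.001,0.053,0,0,0.001,0.056,0,0,0.001,0.059,0]
}}

```text
t: 7.7
tcp_pos: [0.5165, 0.2363, 0.1156]
ee_rot: [180.0, -0.0, 84.4]
wrist_force: [-0.2, 0.9, -0.1]
width: 0.54
finger_force: 26.3
```

Request:
{"api": "drive_tool", "payload": {
  "rows": [0,0,0.0015,0,0,0,0.003,0,0,0,0.004,0,0,0,0.005,0,0,0,0.005,0]
}}

```text
t: 8.2
tcp_pos: [0.5165, 0.2363, 0.1111]
ee_rot: [180.0, -0.0, 84.4]
wrist_force: [-2.2, 1.7, 3.9]
width: 0.54
finger_force: 26.6
```

Request:
{"api": "drive_tool", "payload": {
  "rows": [0,0,0.001,0,0,0,0.002,0,0,0,0.002,0]
}}

```text
t: 8.5
tcp_pos: [0.5167, 0.2368, 0.1107]
ee_rot: [179.9, -0.1, 84.4]
wrist_force: [-5.8, 3.6, 13.7]
width: 0.543
finger_force: 27.5
```

```bash
python3 -c "
from h import *
togo(.516,.2357)
cv2.imwrite('pics/s3.png',viewer.read_camera('scene')[130:330,150:390,::-1].repeat(3,0).repeat(3,1))"
```

```text
t 8.5 tcp [0.5167 0.2368 0.1107] rot [ 1.799e+02 -1.000e-01  8.440e+01] shift x,y [-0.0012 -0.0006] F [-5.8  3.6 13.7] 0.5430524627391872 27.466168412938714
```

View pics/s3.png

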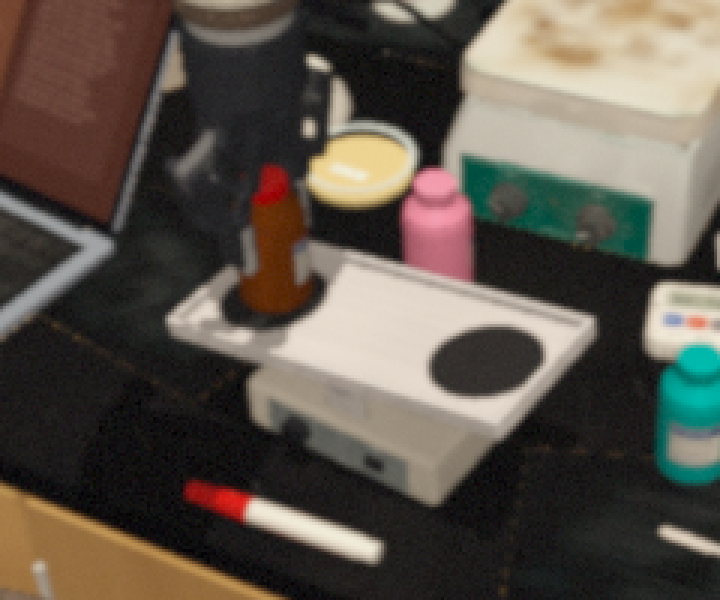

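The tray is at its stop, left end down, and the bottle (crop base (277,310)) leans flush with it, centred on the pad. I release it.

Request:
{"api": "drive_tool", "payload": {
  "rows": [0,0,-0.001,0,0,0,-0.0015,0,0,0,-0.0015,0]
}}

```text
t: 8.85
tcp_pos: [0.5166, 0.2365, 0.111]
ee_rot: [179.9, -0.1, 84.4]
wrist_force: [-3.0, 3.5, 6.5]
width: 0.535
finger_force: 26.9
```

Request:
{"api": "drive_tool", "payload": {
  "rows": [0,0,0,0,0,0,0,0,0,0,0,0,0,0,0,0,0,0,0,0,0,0,0,0,0,0,0,0,0,0,0,0],
  "jaw": 0.9
}}

```text
t: 9.65
tcp_pos: [0.5162, 0.2359, 0.1098]
ee_rot: [-180.0, 0.0, 84.4]
wrist_force: [0.4, -0.5, 0.9]
width: 0.901
finger_force: 0.0
```

Request:
{"api": "drive_tool", "payload": {
  "rows": [0,0,-0.005,0,0,0,-0.02,0,0,0,-0.045,0,0,0,-0.07,0,0,0,-0.095,0,0,0,-0.115,0,0,0,-0.13,0,0,0,-0.135,0,0,0,-0.135,0]
}}

```text
t: 10.55
tcp_pos: [0.5165, 0.236, 0.2456]
ee_rot: [179.9, -0.0, 84.4]
wrist_force: [-0.5, -0.5, -0.2]
width: 0.9
finger_force: 0.0
```

```bash
python3 -c "
from h import *
togo(.455,-.186)
im=viewer.read_camera('scene'); cv2.imwrite('pics/s4.png',im[130:380,150:470,::-1].repeat(2,0).repeat(2,1))
for n in ('scene',):
    h=cv2.cvtColor(im,cv2.COLOR_RGB2HSV).astype(int);H,S,V=h[...,0],h[...,1],h[...,2]
    for c,s in blobs(((H<8)|(H>172))&(S>150)&(V>110),60): print(c,s)
"
```

```text
t 10.55 tcp [0.5165 0.236  0.2456] rot [179.9  -0.   84.4] shift x,y [-0.426  -0.0202] F [-0.5 -0.5 -0.2] 0.9000069780183892 0.0
[ 69.98958333 162.42708333] [ 50 154  46  13  96]
[232.4     191.40625] [225 186  16  12 160]
[222.65408805 295.82389937] [212 291  22  13 159]
[435.53409091 318.34090909] [426 310  20  17 264]
```

View pics/s4.png

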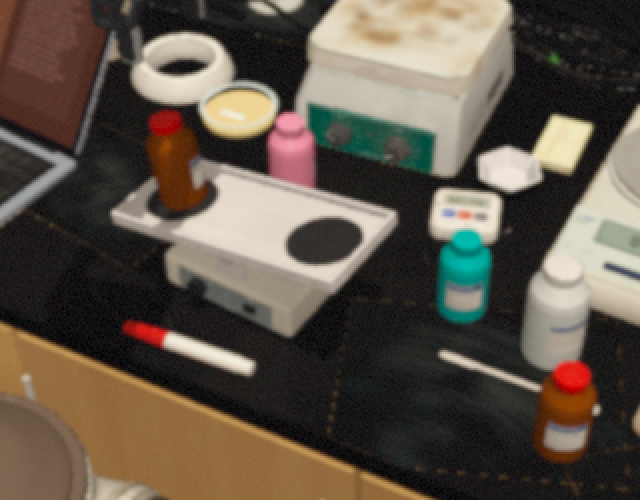

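Bottle A stands on the left pad, leaning with the tilted tray as expected (base at crop (182,205)). Before going to B, I check how tall the beige box beside it is.

Request:
{"api": "drive_tool", "payload": {
  "rows": [-0.008,0,0,0,-0.028,-0.001,0,0,-0.06,-0.003,0,0,-0.1,-0.005,0,0,-0.14,-0.007,0,0,-0.18,-0.0085,0,0,-0.22,-0.0105,0,0,-0.26,-0.0125,0,0,-0.3,-0.0145,0,0,-0.335,-0.016,0,0],
  "jaw": 0.9
}}

```text
t: 11.6
tcp_pos: [0.4663, -0.0978, 0.2437]
ee_rot: [-179.9, -0.0, 84.4]
wrist_force: [1.2, 0.5, -0.1]
width: 0.898
finger_force: 0.0
```

Request:
{"api": "drive_tool", "payload": {
  "rows": [-0.032,-0.0015,0.01,0,-0.058,-0.003,0.025,0,-0.076,-0.0035,0.045,0,-0.087,-0.004,0.06,0,-0.091,-0.0042,0.07,0,-0.091,-0.0042,0.07,0]
}}

```text
t: 12.2
tcp_pos: [0.4531, -0.1856, 0.1726]
ee_rot: [-179.8, -0.1, 84.4]
wrist_force: [-0.9, 0.0, 0.3]
width: 0.9
finger_force: 0.0
```

```bash
python3 -c "
from h import *
togo(.455,-.186)
for z in (0.03,.06,.08,.1): print(z,ray('top',461,280,z)[:2],ray('scene',480,360,z)[:2],ray('scene',478,345,z)[:2])
im=viewer.read_camera('scene'); cv2.imwrite('pics/s5.png',im[180:430,340:640,::-1].repeat(2,0).repeat(2,1))
"
```

```text
t 12.2 tcp [ 0.4531 -0.1856  0.1726] rot [-1.798e+02 -1.000e-01  8.440e+01] shift x,y [-0.0002  0.0019] F [-0.9  0.   0.3] 0.9003586306533272 0.0
0.03 [ 0.44522246 -0.25157584] [ 0.44986177 -0.27443434] [ 0.47941816 -0.26246347]
0.06 [ 0.4462523  -0.24338771] [ 0.42508972 -0.27621317] [ 0.45355039 -0.26468608]
0.08 [ 0.44693886 -0.23792896] [ 0.40857503 -0.27739905] [ 0.43630521 -0.26616783]
0.1 [ 0.44762542 -0.23247021] [ 0.39206033 -0.27858494] [ 0.41906002 -0.26764957]
```

View pics/s5.png

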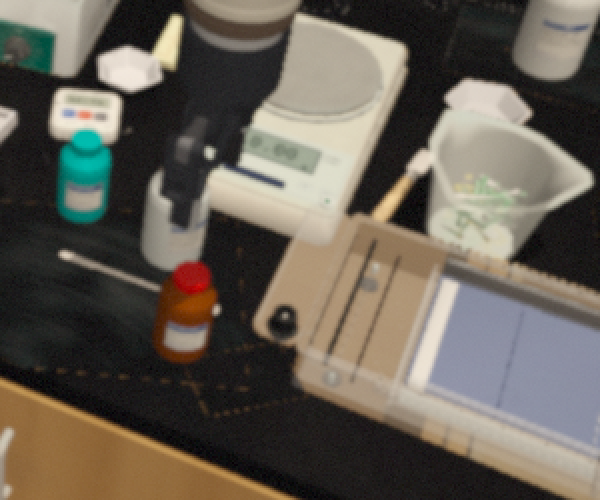

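The box is low, with its lid corner at crop (255,325) and a height of about 0.05 m. It sits clear of bottle B (cap at (193,277)), so I go down.

Request:
{"api": "drive_tool", "payload": {
  "rows": [0,0.001,0.01,0,0,0.002,0.03,0,0,0.002,0.055,0,0,0.002,0.08,0,0,0.002,0.104,0,0,0.002,0.122,0,0,0.002,0.133,0,0,0.002,0.138,0,0,0.002,0.138,0]
}}

```text
t: 13.15
tcp_pos: [0.4568, -0.1861, 0.0367]
ee_rot: [-180.0, -0.0, 84.4]
wrist_force: [-0.4, -0.3, 0.9]
width: 0.903
finger_force: 0.0
```

Request:
{"api": "drive_tool", "payload": {
  "rows": [0,0,0,0,0,0,0,0,0,0,0,0,0,0,0,0,0,0,0,0,0,0,0,0,0,0,0,0,0,0,0,0,0,0,0,0,0,0,0,0],
  "jaw": 0.4,
  "grip_force": 25
}}

```text
t: 14.15
tcp_pos: [0.4566, -0.1867, 0.0379]
ee_rot: [-180.0, 0.0, 84.4]
wrist_force: [-3.2, 0.4, 5.7]
width: 0.564
finger_force: 24.6
```

Request:
{"api": "drive_tool", "payload": {
  "rows": [0,0,-0.004,0,0,0,-0.014,0,0,0,-0.03,0,0,0,-0.05,0,0,0,-0.075,0,0,0,-0.1,0,0,0,-0.125,0,0,0,-0.145,0,0,0,-0.155,0,0,0,-0.16,0]
}}

```text
t: 15.15
tcp_pos: [0.4571, -0.1866, 0.1982]
ee_rot: [179.9, 0.1, 84.4]
wrist_force: [0.1, -1.3, -2.8]
width: 0.559
finger_force: 25.7
```

```bash
python3 -c "
from h import *
togo(.4995,.066)"
```

```text
t 15.15 tcp [ 0.4571 -0.1866  0.1982] rot [1.799e+02 1.000e-01 8.440e+01] shift x,y [0.2555 0.0176] F [ 0.1 -1.3 -2.8] 0.5592322292394615 25.666845071827993
```

Request:
{"api": "drive_tool", "payload": {
  "rows": [0.004,0.0003,0,0,0.014,0.001,0,0,0.032,0.002,0,0,0.058,0.004,0,0,0.09,0.006,0,0,0.124,0.0085,0,0,0.158,0.011,0,0,0.188,0.013,0,0,0.213,0.0147,0,0,0.232,0.016,0,0]
}}

```text
t: 16.15
tcp_pos: [0.4941, 0.0456, 0.1954]
ee_rot: [-179.8, -0.0, 84.5]
wrist_force: [-0.2, 0.2, -2.2]
width: 0.56
finger_force: 25.7
```

Request:
{"api": "drive_tool", "payload": {
  "rows": [0.012,0.0008,0,0,0.02,0.0015,0.005,0,0.0235,0.0016,0.015,0,0.0235,0.0016,0.025,0,0.0235,0.0016,0.03,0,0.0235,0.0016,0.03,0,0.0235,0.0016,0.03,0]
}}

```text
t: 16.85
tcp_pos: [0.499, 0.0658, 0.1667]
ee_rot: [-180.0, 0.0, 84.4]
wrist_force: [0.7, 0.1, -0.7]
width: 0.56
finger_force: 25.6
```

```bash
python3 -c "
from h import *
togo(.4995,.066)
cv2.imwrite('pics/s6.png',viewer.read_camera('scene')[130:330,150:390,::-1].repeat(3,0).repeat(3,1))"
```

```text
t 16.85 tcp [0.499  0.0658 0.1667] rot [-180.     0.    84.4] shift x,y [0.0003 0.0005] F [ 0.7  0.1 -0.7] 0.5596879157694532 25.645274240523577
```

View pics/s6.png

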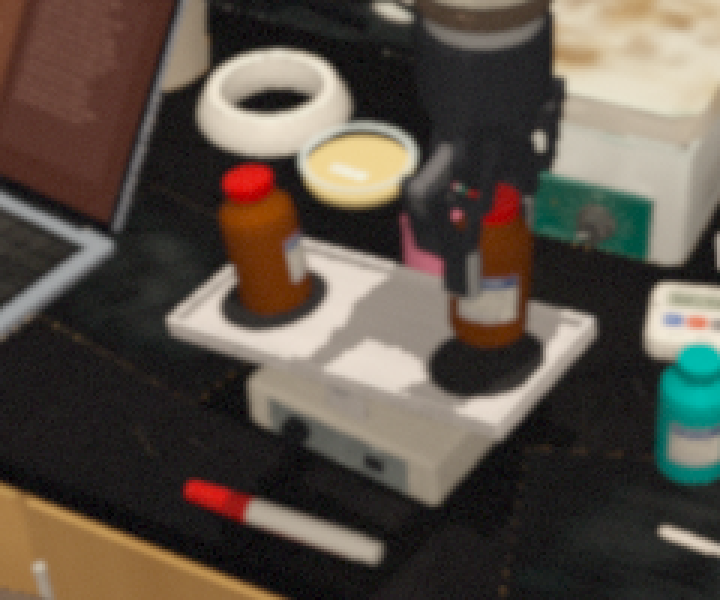

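Bottle B hangs over the raised right pad (bottle base at crop (488,343), pad at (487,360)), and A stands steady. Next I lower B gently to the level-tray height, TCP z 0.124.

Request:
{"api": "drive_tool", "payload": {
  "rows": [0,0,0.004,0,0,0,0.011,0,0,0,0.018,0,0,0,0.022,0,0,0,0.025,0,0,0,0.0275,0,0,0,0.03,0,0,0,0.0325,0,0,0,0.035,0,0,0,0.037,0]
}}

```text
t: 17.9
tcp_pos: [0.4991, 0.0662, 0.1298]
ee_rot: [180.0, 0.0, 84.4]
wrist_force: [-0.3, -0.4, -0.7]
width: 0.557
finger_force: 25.7
```

Request:
{"api": "drive_tool", "payload": {
  "rows": [0,0,0.0015,0,0,0,0.003,0,0,0,0.0045,0,0,0,0.0055,0,0,0,0.0055,0,0,0,0.0055,0]
}}

```text
t: 18.5
tcp_pos: [0.499, 0.0663, 0.1244]
ee_rot: [180.0, 0.0, 84.4]
wrist_force: [-0.3, -1.3, 0.0]
width: 0.56
finger_force: 25.6
```

```bash
python3 -c "
from h import *
togo(.4995,.066)
cv2.imwrite('pics/s7.png',viewer.read_camera('scene')[130:330,150:390,::-1].repeat(3,0).repeat(3,1))"
```

```text
t 18.5 tcp [0.499  0.0663 0.1244] rot [180.    0.   84.4] shift x,y [-0.0002  0.0005] F [-0.3 -1.3  0. ] 0.5596374165524745 25.619681964162737
```

View pics/s7.png

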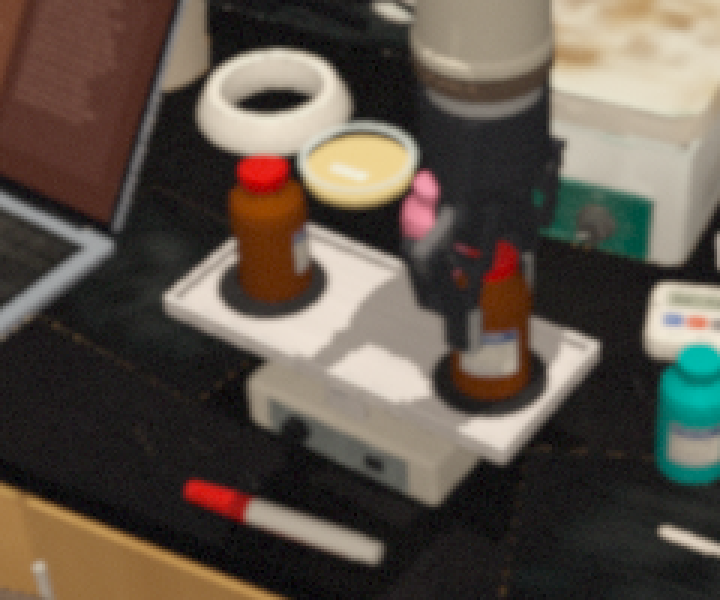

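The tray is visibly level, with both bottles upright in the middle of their pads (bases at crop (272,300) and (490,395)). I release and retreat.

Request:
{"api": "drive_tool", "payload": {
  "rows": [0,0,0,0,0,0,0,0,0,0,0,0,0,0,0,0,0,0,0,0,0,0,0,0,0,0,0,0,0,0,0,0,0,0,0,0],
  "jaw": 0.9
}}

```text
t: 19.45
tcp_pos: [0.499, 0.0663, 0.1243]
ee_rot: [-180.0, -0.0, 84.4]
wrist_force: [-0.6, -0.2, -0.1]
width: 0.905
finger_force: 0.0
```

Request:
{"api": "drive_tool", "payload": {
  "rows": [0,0,-0.005,0,0,0,-0.02,0,0,0,-0.045,0,0,0,-0.07,0,0,0,-0.095,0,0,0,-0.115,0,0,0,-0.13,0,0,0,-0.135,0]
}}

```text
t: 20.25
tcp_pos: [0.5, 0.0662, 0.2617]
ee_rot: [179.8, 0.0, 84.4]
wrist_force: [-0.2, 0.8, -1.1]
width: 0.898
finger_force: 0.0
```

Request:
{"api": "drive_tool", "payload": {
  "rows": [-0.01,-0.005,0,0,-0.04,-0.02,0,0,-0.08,-0.04,0,0,-0.12,-0.06,0,0,-0.16,-0.08,0,0,-0.19,-0.095,0,0,-0.2,-0.1,0,0,-0.2,-0.1,0,0,-0.2,-0.1,0,0]
}}

```text
t: 21.15
tcp_pos: [0.38, -0.1224, 0.2587]
ee_rot: [-180.0, -0.1, 84.4]
wrist_force: [0.1, 0.8, -0.3]
width: 0.9
finger_force: 0.0
```

```bash
python3 - <<'E'
from h import *
togo(.4995,.066)
for n in ("top","scene"):
    im=viewer.read_camera(n)
    if n=="scene": cv2.imwrite('pics/s8.png',im[130:330,150:450,::-1].repeat(2,0).repeat(2,1))
    h=cv2.cvtColor(im,cv2.COLOR_RGB2HSV).astype(int);H,S,V=h[...,0],h[...,1],h[...,2]
    for c,s in blobs(((H<8)|(H>172))&(S>150)&(V>110),100,400): print(n,s,np.round(ray(n,*c,.178),4))
    if n=="top":
        for c,s in blobs(masks(im)["white"][200:245,385:430]): print("tall",s,np.round(ray(n,c[0]+385,c[1]+200,.11),4))
E
```

```text
t 21.15 tcp [ 0.38   -0.1224  0.2587] rot [-1.80e+02 -1.00e-01  8.44e+01] shift x,y [0.1991 0.1006] F [ 0.1  0.8 -0.3] 0.900217705229939 0.0
top [195 232  19  18 263] [0.5189 0.2331 0.178 ]
top [294 245  18  18 249] [0.4965 0.0636 0.178 ]
top [219 301  23   8 154] [0.4085 0.1866 0.178 ]
tall [ 12  10  28  28 601] [ 0.5531 -0.1366  0.11  ]
scene [229 182  18  13 191] [0.5128 0.2289 0.178 ]
scene [304 213  19  16 230] [0.4895 0.0595 0.178 ]
scene [211 290  23  14 168] [0.2697 0.0996 0.178 ]
```

View pics/s8.png

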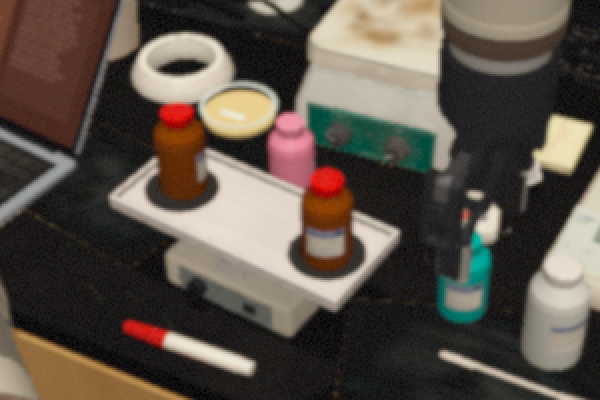

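Both bottles stand upright on their pads (bases at crop (182,193) and (327,262)) and the tray is level. The caps measure within 5 mm of the pad centres, and the tall bottle hasn't moved.

```bash
python3 -c "
from station import job_done
print(job_done())"
```

```text
the job is handed in; nothing more can be done
None
```

I stood both small bottles upright on the rocker pads, within about 5 mm of centre, with the tray level and the tall bottle unmoved, and handed the job in at about 21 s (no verdict was returned).

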